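Put the stew on and show its red knob to the camera in the mirror

TASK

Slide the lidded stew pan across the hob, without lifting or tipping it, from the white keep-warm ring until it stands centred on the orange cooking ring. Then turn the sprung mirror by its yellow peg until the table camera, looking into the mirror, sees the pan's red knob: the orange pointer under the mirror then points straight at the knob. Finish while still holding the mirror steady at that angle (it springs back if let go), and leave the bottles and tableware where they are.

Things in the scene. Friction and masses are not known exactly. Their poses are not given: they have to be found in the camera images.
- pan: the loose stew pan: dark pot 160 mm across, 64 mm high, steel lid (166 mm across) clamped on so that pan, lid and knob are one rigid piece, about 0.5 kg, two steel side loops that reach 105 mm from its axis. Origin: centre of its underside, z up. It stands on the white ring at the start
- pan_mark (a point): centre of the red knob on the middle of the pan's lid, which is also the marker that the camera must see: upright cylinder 34 mm across and 30 mm high, 105 mm above the pan's underside; free space of 15 mm between the knob's underside and the lid. Can be gripped from above to slide the pan
- ring_cook: the orange cooking ring printed on the hob: outer diameter 194 mm, inner 168 mm. Origin: its centre, on the hob's top, 12 mm above the table. Left or right ring of the hob at random; ring centres are 250 mm apart
- ring_warm: the white keep-warm ring, same size, on the same flat hob (hob plate 260 x 470 x 12 mm, black glass, slightly turned)
- stand: fixed low stand that carries the mirror and the table camera: aluminium plate 380 x 80 x 12 mm, reaching 60 mm behind and 320 mm ahead of its origin along its x axis. Origin: on the mirror's upright turning axis, at table height. Its x axis points from the mirror to the camera (away from the robot, a little turned), y to the left, z up. The camera's lens is 248 mm along x, 117 mm up, looking back at the mirror (a dark grey 50 mm cube on a post)
- mirror (a joint): turn of the upright mirror (86 mm wide, 92 mm high, centre 117 mm above the table, its silver face on the turning axis), rad. 0 at rest: it faces the camera. It grows as the mirror turns to the left (anticlockwise from above, its face turning towards the hob), up to 1.1. A spring of 0.5 N m/rad turns it back to 0 when let go; the angle needed lies between 0.4 and 0.95
- mirror_peg (a point): gripping point of the mirror's upright yellow peg, 14 mm across, top 156 mm and this point 136 mm above the table, foot on a steel bar (top at 81 mm). The peg stands 85 mm from the turning axis straight behind the mirror (opposite to its silver face: towards -x of the stand at rest) and goes round with it, to the right as the joint grows
- sight_line (a point): point on the mirror's turning axis, 117 mm above the table. Its x axis is the camera's line of sight after reflection in the mirror, z up; it turns by twice the joint's value from the stand's x axis. The orange pointer (120 mm long, 16 mm above the table, under the mirror) lies along it and is geared to the mirror
- bottle_a: loose green bottle, 64 mm across, 210 mm high, behind the hob. To be left alone
- bottle_b: loose green bottle, 64 mm across, 210 mm high, left of the hob. To be left alone
- cup: loose steel cup, 72 mm across, 80 mm high, right of the mirror stand. To be left alone
- dish: loose white side-dish bowl, 100 mm across, 35 mm high, left of the hob. To be left alone
- jar: loose amber sauce jar, 56 mm across, 90 mm high, far right. To be left alone
- spoon: loose steel spoon, 190 mm long, lying on the robot's side of the mirror stand. To be left alone
Mind the look-alikes: they are no part of the job. What is shaped like the pan but purple is not meant.

How it is judged (in metres and radians):
On the way:
1. the pan stands centred on the orange ring, at rest (horizontal distance between pan_mark and ring_cook below 0.02 m and height (world z) of pan_mark below 0.122 m and angle between pan_mark's own z axis and vertical below 0.06 rad and linear speed of pan below 0.02 m/s), for 0.2 s.
At the end, for the whole second after the job is handed in: Pan upright and still on the hob, its axis within 20 mm of the orange ring's centre; the fingers hold the mirror still (over 0.5 N, the pan not touching it) so that the reflected line of sight passes within 35 mm of the red knob's centre, seen from above (all of step 1 and y of pan_mark in the frame of sight_line between -0.035 and 0.035 m and x of pan_mark in the frame of sight_line above 0.1 m and velocity of joint mirror between -0.05 and 0.05 rad/s and contact force between mirror and the fingers above 0.5 N and contact force between mirror and pan below 0.1 N); the arm keeps its last pose, push and grip.
It fails at once if the pan is lifted more than 8 mm off the hob (height (world z) of pan above 0.02 m).
It fails at once if the pan is tipped more than about 10 degrees (angle between pan's own z axis and vertical above 0.18 rad).
It fails at once if a bottle, cup, dish, jar or spoon is moved more than 30 mm (distance of any of bottle_a, bottle_b, cup, dish, jar, spoon from where it was at the start of the episode above 0.03 m).
It also fails if it takes over 51 s, if anything falls off the work surface, if the arm or the gripper's body presses on something with over 40 N, if the wrist force passes 120 N, or if a joint passes its speed limit or range.

ROBOT

A 6-joint arm with a two-finger parallel gripper is mounted at the origin on the work surface. World frame = base frame: x ahead of the robot, y to its left, z up, the work surface at z = 0. Lengths are in mm, angles in rad, forces in N, time in s.
With the tool pointing down it reaches from about 300 to 775 mm from the base axis. Payload 14.6 kg.
Tool frame: the origin (TCP) lies midway between the tips of the shut fingers; the grasp point (between the pads) lies 19 mm behind it (manip.grip_depth is the distance from the TCP to the grasp point, in mm); x points along the fingers, y is the direction in which the jaws open and shut, and the axes are right-handed (so a half turn about x gives the same grasp; the last joint's range is limited). The gripper opens to 94 mm and grips with 3 to 60 N. Pads are 16 mm wide; open, the fingers measure 119 mm over their backs; the gripper's body (75 mm by 177 mm) begins 78 mm behind the grasp point.
Start: joints at [-1.212, 0.3, 1.521, -0, 1.321, -0.067], TCP at [227.169, -500.883, 205.446] pointing down, gripper open.
Joint ranges: [-3.03, 3.03], [-0.79, 2.21], [0.23, 2.52], [-1.04, 4.18], [0, 3.07], [-2.55, 2.55]. Speed limits (rad/s): [2.22, 2.22, 2.57, 3.14, 3.14, 3.14].

INTERFACE

Orientations are given as [roll, pitch, yaw] about the fixed x, y, z axes, in that order (R = Rz(yaw) Ry(pitch) Rx(roll)).
In Python, from cell import readout, cams, ticket, manip gives the robot as it stands. The module is installed in compiled form; this text tells all that it offers.
- The arm moves only by the tool apply_moves, never from a script. Its argument "plan" is one flat list of numbers, 7 for each row, row after row: the turn, a rotation vector about the tool's x, y, z in rad, then the shift along the tool's x, y, z in m, then the opening in per cent of the stroke, from 0 (shut) to 100 (fully open). In form: [wx, wy, wz, x, y, z, fingers, wx, wy, wz, x, y, z, fingers, ...]. A call has 1 to 5 rows; each row shifts and turns the commanded pose from where the row before left it, along the tool's axes as they then stand; what a row does not reach is not made up. A row lasts 1/8 s, in which the tool goes at most 62.5 mm and 10.7 degrees, less where a joint would pass 70% of its speed; a pose out of reach is approached as far as the arm can. A call with a gripper value outside its range is refused whole. The fingers move at their own pace and stop on an object; "force" is the grip in N (left out, the last holds). Time passes only in rows, so rows that do not move let the fingers close. It gives the time, the measured TCP pose, the force and the opening at its end, in the units of the state.
- readout.read_state(): the state, without advancing time (a new reading comes with each control period).
- cams.camera(name): name is "scene" or "top" or "wrist"; returns a dict with "image" (384x512x3 uint8, red, green, blue), "fovy" (degrees; the focal length in pixels is half the picture's height over the tangent of half this angle, whatever the lens; pixels are square), "cx", "cy" (the principal point, pixels), "D" ([k1, k2, p1, p2, k3] as OpenCV has them; the pictures are not rectified), "position" and "orientation" of the camera in the world; the wrist camera has in their place "T_tool_cam" (4x4, takes a point from camera to tool coordinates, whose origin is the TCP and whose axes are the tool frame's). Camera axes: x right, y down, z forward; pixel columns grow to the right and rows downward; lengths in mm; the calibration is good to about 2 mm. A picture is of the moment at which its call begins: read the wrist's pose just before it. There is no depth.
- ticket.sign_off(): hands the job in, once; it reports no verdict.
The state is a dict: "clock": time; "joints": joint angles; "qd": joint speeds; "effort": joint torques, N m; "eef_pos": TCP position; "eef_rot": TCP orientation; "wrist_force": force on the tool from outside, world axes, zero at the start; "moment": the same for the moment, N m; "finger_gap": finger opening in mm.
Only numpy, scipy, OpenCV 4.12 (cv2) and the standard library are available. Lean on these libraries where they do the work, as an engineer would, in place of code of your own. Each camera call takes 0.05 s, during which the arm holds its last target.

## Working session

There is one attempt and no reset: what is moved stays moved. The work goes in short steps, Python scripts to look and compute and a tool call to move; the robot and the scene stay as the last step left them, time stands still between calls to the robot, and variables do not carry over. Pictures are saved under pics/ and viewed, and the job is handed in when it is done.

Besides the shell and the picture viewer there is one more tool, called as a command line: name --argument value ..., lists and objects as JSON in quotes. apply_moves: Moves the arm, as the interface text tells. Its arguments: {"type":"object","properties":{"plan":{"type":"array","items":{"type":"number"}},"force":{"type":"number"}},"required":["plan"]}

```bash
mkdir -p pics; ls
cat > h.py <<'E'
import numpy as np, cv2
from cell import readout, cams, ticket, manip
from scipy.spatial.transform import Rotation as R
def shot(name, fn):
    s=readout.read_state(); c=cams.camera(name)
    cv2.imwrite('pics/'+fn, c['image'][:,:,::-1]); np.save('pics/'+fn+'.npy',{**c,'state':s},allow_pickle=True); return c
def load(fn): return np.load('pics/'+fn+'.npy',allow_pickle=True).item()
def K(c):
    f=c['image'].shape[0]/2/np.tan(np.radians(c['fovy'])/2)
    return np.array([[f,0,c['cx']],[0,f,c['cy']],[0,0,1.]])
def rot(o):
    o=np.array(o,float)
    return o if o.shape==(3,3) else R.from_euler('xyz',o).as_matrix()
def pose(c):
    if 'T_tool_cam' in c:
        s=c['state']; T=np.eye(4);T[:3,:3]=rot(s['eef_rot']);T[:3,3]=s['eef_pos']
        T=T@np.array(c['T_tool_cam']); return T[:3,:3],T[:3,3]
    return rot(c['orientation']),np.array(c['position'],float)
def plane(c,uv,z):
    uv=np.array(uv,float).reshape(-1,1,2)
    n=cv2.undistortPoints(uv,K(c),np.array(c['D'],float)).reshape(-1,2)
    Rm,p=pose(c); d=np.c_[n,np.ones(len(n))]@Rm.T
    return p+d*((z-p[2])/d[:,2])[:,None]
def proj(c,P):
    Rm,p=pose(c); P=np.array(P,float).reshape(-1,3)
    q=(P-p)@Rm
    return cv2.projectPoints(q.reshape(-1,1,3),np.zeros(3),np.zeros(3),K(c),np.array(c['D'],float))[0].reshape(-1,2)
E
python3 - <<'E'
from h import *
for n in ['scene','top','wrist']:
    c=shot(n,n+'0.png'); print(n,c['fovy'],c['cx'],c['cy'],c['D'],c.get('position'),c.get('orientation'),c.get('T_tool_cam'))
print(readout.read_state(), manip.grip_depth)
E
```

```text
pics
scene 49.34422632711033 260.4257337794334 197.44256985091337 [-0.15017822  0.          0.          0.          0.        ] [1598.02153512 -976.29647246 1055.38769974] [-2.1582623   0.01783689  0.84214376] None
top 42.748354712572144 254.56751454513633 191.99506859194352 [-0.14105194  0.          0.          0.          0.        ] [ 265.19653578  -56.1519522  1784.07194531] [-2.98664989  0.01689189 -1.57996923] None
wrist 70.06389575432287 254.74498381614734 190.2749072360431 [0.00305106 0.         0.         0.         0.        ] None None [[-9.04138406e-04 -2.43907239e-01  9.69798145e-01 -1.78618472e+02]
 [ 9.99999557e-01  3.46872322e-05  9.41018992e-04 -4.99122045e-01]
 [-2.63160958e-04  9.69798565e-01  2.43907100e-01 -7.09723947e+01]
 [ 0.00000000e+00  0.00000000e+00  0.00000000e+00  1.00000000e+00]]
{'clock': 0.15, 'joints': array([-1.21159362e+00,  3.00319152e-01,  1.52145886e+00,  1.17815442e-06,
        1.32067894e+00, -6.66086917e-02]), 'qd': array([ 0.00122165, -0.00140439, -0.00115966, -0.00127469, -0.00183891,
        0.00066164]), 'effort': array([ 4.48927138e-03, -5.31951678e+01, -3.52820849e+01,  7.08768703e-02,
        2.35702383e-02, -4.60336639e-05]), 'eef_pos': array([ 227.10445011, -500.69915687,  205.02138138]), 'eef_rot': array([-1.63872545,  1.56993203,  1.92867831]), 'wrist_force': array([ 0.52279924,  0.22098123, -0.62881755]), 'moment': array([ 0.00708721, -0.01080007,  0.0815235 ]), 'finger_gap': 94.23260032828863} 18.8
```

View pics/top0.png

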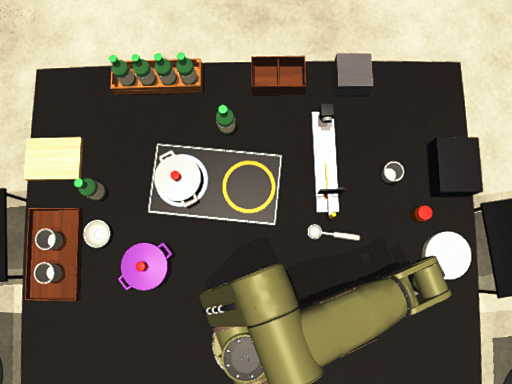

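View pics/scene0.png

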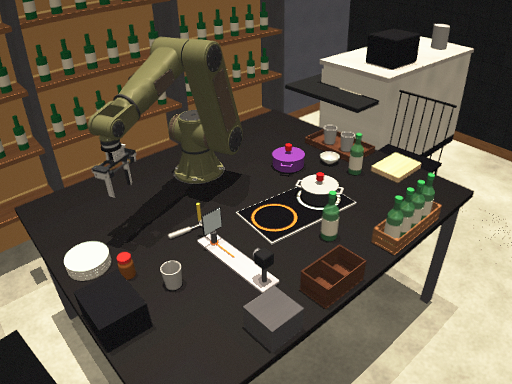

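The top view shows the red knob of the steel-lidded pan near (176,175), the orange ring near (248,187), the mirror near (328,190) and the camera near (327,113). The purple decoy is near (145,267). Next I'll measure these.

```bash
cat > m.py <<'E'
from h import *
def hsv(c): return cv2.cvtColor(c['image'],cv2.COLOR_RGB2HSV)
def blobs(m,mn=8):
    n,l,st,ce=cv2.connectedComponentsWithStats(m.astype(np.uint8)); return [(ce[i].round(2).tolist(),st[i].tolist(),l==i) for i in range(1,n) if st[i][4]>=mn]
def red(c): h=hsv(c); return ((h[...,0]<6)|(h[...,0]>174))&(h[...,1]>170)&(h[...,2]>90)
def orange(c): h=hsv(c); return (h[...,0]>10)&(h[...,0]<28)&(h[...,1]>150)&(h[...,2]>110)
E
python3 - <<'E'
from m import *
t=load('top0.png'); s=load('scene0.png')
for n,c in(('top',t),('scene',s)):
    for f in (red,orange):
        for ce,st,_ in blobs(f(c)): print(n,f.__name__,ce,st)
for n,c in(('top',t),('scene',s)):
    b=max(blobs(orange(c)),key=lambda b:b[1][2]*b[1][3])
    cn=max(cv2.findContours(b[2].astype(np.uint8),cv2.RETR_EXTERNAL,cv2.CHAIN_APPROX_NONE)[0],key=len)
    P=plane(c,cn[:,0],12)
    print(n,'ring',cv2.fitEllipse(P[:,:2].astype(np.float32)))
im=cv2.resize(t['image'][80:240,280:450],None,fx=4.5,fy=3.7,interpolation=cv2.INTER_CUBIC);cv2.imwrite('pics/tz.png',im[:,:,::-1])
im=cv2.resize(s['image'][190:300,150:290],None,fx=5,fy=5,interpolation=cv2.INTER_CUBIC);cv2.imwrite('pics/sz.png',im[:,:,::-1])
E
```

```text
top red [174.92, 175.14] [171, 171, 9, 10, 63]
top red [424.62, 212.33] [417, 205, 16, 15, 181]
top red [140.41, 265.97] [136, 262, 10, 9, 66]
top orange [172.91, 59.91] [168, 59, 10, 2, 11]
top orange [161.28, 79.83] [110, 59, 91, 30, 566]
top orange [128.44, 61.22] [126, 61, 7, 2, 9]
top orange [150.0, 60.0] [146, 60, 9, 1, 9]
top orange [132.5, 70.71] [131, 68, 4, 7, 14]
top orange [137.0, 90.0] [133, 90, 9, 1, 9]
top orange [251.74, 166.14] [225, 161, 49, 18, 66]
top orange [247.67, 167.38] [228, 163, 41, 14, 60]
top orange [271.0, 186.0] [271, 182, 1, 9, 9]
top orange [232.29, 201.47] [227, 194, 13, 14, 17]
top orange [324.25, 196.25] [323, 194, 4, 5, 8]
top orange [248.5, 209.0] [245, 209, 8, 1, 8]
top orange [417.56, 215.69] [416, 209, 7, 12, 16]
top orange [248.0, 212.0] [243, 212, 11, 1, 11]
top orange [330.75, 215.88] [329, 215, 5, 3, 8]
scene red [287.89, 146.41] [285, 143, 7, 8, 46]
scene red [319.71, 175.8] [316, 172, 9, 9, 55]
scene red [123.27, 257.45] [116, 252, 15, 12, 146]
scene orange [67.47, 1.71] [64, 0, 8, 5, 17]
scene orange [215.81, 12.23] [178, 0, 82, 38, 151
[... 1178 characters left out ...]
[251, 204, 47, 28, 302]
scene orange [8.77, 219.39] [0, 216, 18, 8, 31]
scene orange [12.19, 235.29] [0, 221, 30, 31, 511]
scene orange [426.76, 226.65] [421, 221, 13, 12, 17]
scene orange [410.0, 240.83] [402, 233, 18, 16, 23]
scene orange [379.78, 237.33] [378, 236, 5, 4, 9]
scene orange [221.18, 247.5] [211, 240, 23, 17, 34]
scene orange [382.86, 246.32] [375, 242, 18, 10, 28]
scene orange [397.38, 251.12] [394, 248, 7, 7, 8]
scene orange [125.35, 264.9] [118, 260, 15, 8, 48]
top ring ((1003.9810791015625, 332.020263671875), (106.7531967163086, 398.4510803222656), 3.378251552581787)
scene ring ((-4338.234375, 1097.4381103515625), (1986.3287353515625, 3443.830810546875), 58.43408966064453)
```

View pics/tz.png

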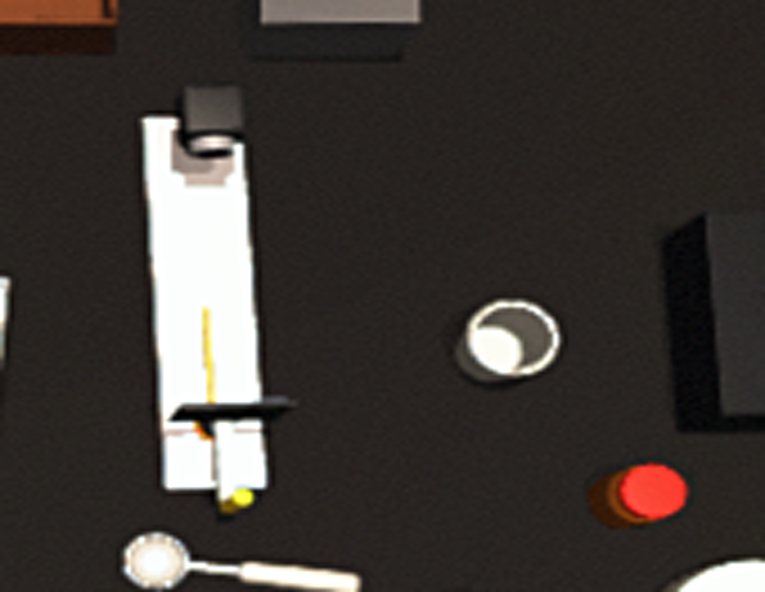

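View pics/sz.png

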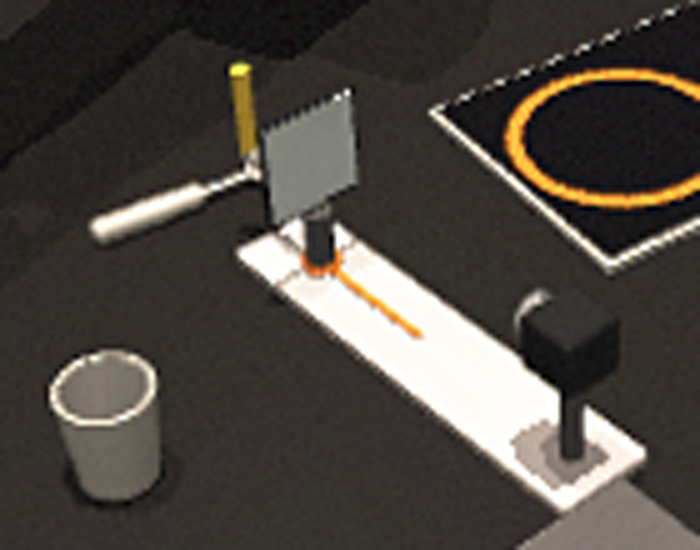

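```bash
cat > m2.py <<'E'
from m import *
def yel(c,box):
    h=hsv(c); m=(h[...,0]>8)&(h[...,0]<36)&(h[...,1]>90)&(h[...,2]>80)
    z=np.zeros_like(m); x0,y0,x1,y1=box; z[y0:y1,x0:x1]=m[y0:y1,x0:x1]; return z
def ring(c,box):
    m=yel(c,box); v,u=np.nonzero(m); P=plane(c,np.c_[u,v],12)[:,:2]
    from scipy.optimize import least_squares
    r=least_squares(lambda q:np.hypot(*(P-q[:2]).T)-q[2],[*P.mean(0),90],loss='soft_l1'); return r.x, np.hypot(*(P-r.x[:2]).T).min(),np.hypot(*(P-r.x[:2]).T).max(),len(P)
def tri(c1,p1,c2,p2):
    A=[];b=[]
    for c,p in((c1,p1),(c2,p2)):
        P=plane(c,p,0)[0];o=pose(c)[1];d=(P-o)/np.linalg.norm(P-o);M=np.eye(3)-np.outer(d,d);A.append(M);b.append(M@o)
    return np.linalg.lstsq(np.vstack(A),np.hstack(b),rcond=None)[0]
E
python3 - <<'E'
from m2 import *
t=load('top0.png'); s=load('scene0.png')
print(ring(t,(215,155,282,217)));print(ring(s,(245,198,302,237)))
print('knob top',plane(t,[174.92,175.14],117),'scene',plane(s,[319.71,175.8],117),'tri',tri(t,[174.92,175.14],s,[319.71,175.8]))
# stand plate
g=t['image'].min(2)>120; m=np.zeros_like(g); m[100:225,300:350]=g[100:225,300:350]
b=max(blobs(m),key=lambda b:b[1][4]); print(b[1])
cn=max(cv2.findContours(b[2].astype(np.uint8),cv2.RETR_EXTERNAL,cv2.CHAIN_APPROX_NONE)[0],key=len)
P=plane(t,cn[:,0],12)[:,:2].astype(np.float32)
r=cv2.minAreaRect(P);print(r,cv2.boxPoints(r).round(1).tolist())
# peg yellow
for ce,st,_ in blobs(yel(t,(318,205,345,225)),3): print('pegtop',ce,st,plane(t,ce,156))
v,u=np.nonzero(yel(t,(318,205,345,225)));print(list(zip(u,v)))
v,u=np.nonzero(yel(s,(190,198,206,224)));print('scene peg',u.min(),u.max(),v.min(),v.max(),[u[v==k].mean() for k in (v.min(),v.max())])
v,u=np.nonzero(yel(t,(318,130,335,188)));P=plane(t,np.c_[u,v],16);print('pointer',P.min(0),P.max(0),cv2.fitLine(P[:,:2].astype(np.float32),2,0,.01,.01).ravel())
v,u=np.nonzero(yel(s,(208,236,240,262)));P=plane(s,np.c_[u,v],16);print('pointer sc',P.min(0),P.max(0),cv2.fitLine(P[:,:2].astype(np.float32),2,0,.01,.01).ravel())
for n,b in (('rodtip',0),):pass
E
```

```text
(array([564.00686367,  -6.1826363 ,  90.80754798]), np.float64(80.44416818099886), np.float64(99.91595879038539), 757)
(array([562.70972446,  -2.3205887 ,  91.07284227]), np.float64(80.92279262302283), np.float64(100.69400262592673), 337)
knob top [[588.54089004 246.4187619  117.        ]] scene [[585.93350349 253.248612   117.        ]] tri [589.00921225 247.0577402  120.40565502]
[312, 112, 27, 103, 1977]
((651.6446533203125, -289.3338317871094), (387.4880065917969, 82.99663543701172), 1.0206564664840698) [[457.20001220703125, -251.3000030517578], [458.70001220703125, -334.29998779296875], [846.0999755859375, -327.3999938964844], [844.5999755859375, -244.39999389648438]]
pegtop [332.6, 214.73] [329, 212, 8, 6, 30] [[ 439.85932506 -290.86208902  156.        ]]
[(np.int64(333), np.int64(212)), (np.int64(334), np.int64(212)), (np.int64(335), np.int64(212)), (np.int64(332), np.int64(213)), (np.int64(333), np.int64(213)), (np.int64(334), np.int64(213)), (np.int64(335), np.int64(213)), (np.int64(331), np.int64(214)), (np.int64(332), np.int64(214)), (np.int64(333), np.int64(214)), (np.int
[... 316 characters left out ...]
.int64(330), np.int64(216)), (np.int64(331), np.int64(216)), (np.int64(332), np.int64(216)), (np.int64(333), np.int64(216)), (np.int64(334), np.int64(216)), (np.int64(335), np.int64(216)), (np.int64(329), np.int64(217)), (np.int64(330), np.int64(217)), (np.int64(331), np.int64(217)), (np.int64(332), np.int64(217))]
scene peg 196 200 202 220 [np.float64(197.5), np.float64(198.5)]
pointer [ 557.05966285 -292.49802008   16.        ] [ 646.75886414 -287.9391592    16.        ] [ 9.9990481e-01  1.3796304e-02  6.0494385e+02 -2.9028232e+02]
pointer sc [ 514.86267822 -306.40962127   16.        ] [ 644.48694989 -274.56226278   16.        ] [ 9.9850595e-01  5.4643027e-02  5.6916199e+02 -2.9038766e+02]
```

Run:
```python
from m2 import *
t=load('top0.png'); s=load('scene0.png')
print(rot(readout.read_state()['eef_rot']).round(3))
h=hsv(t);g=(h[...,0]>45)&(h[...,0]<80)&(h[...,1]>120)
for ce,st,_ in blobs(g): print(ce,st,plane(t,ce,205)[0].round())
```

```text
[[-0.     0.413 -0.911]
 [ 0.001 -0.911 -0.413]
 [-1.    -0.001 -0.   ]]
[160.94, 63.92] [154, 53, 18, 22, 190] [965. 288. 205.]
[183.37, 63.62] [176, 53, 17, 21, 191] [964. 210. 205.]
[117.3, 65.17] [109, 55, 19, 20, 182] [966. 443. 205.]
[139.11, 64.53] [132, 54, 17, 21, 176] [965. 365. 205.]
[223.61, 114.58] [216, 104, 17, 21, 214] [776.  70. 205.]
[83.67, 185.6] [74, 178, 21, 17, 204] [541. 540. 205.]
[104.08, 193.5] [101, 188, 5, 12, 12] [513. 468. 205.]
```

apply_moves --plan '[0.142,0,0,-0.03,0,0,100,0.142,0,0,-0.03,0,0,100,0.142,0,0,-0.03,0,0,100,0,0,0,0,-0.035,-0.042,100,0,0,0,0,-0.035,-0.042,100]'

```text
clock: 0.78
eef_pos: [311.8, -430.1, 295.4]
eef_rot: [-1.712, 1.571, 1.428]
wrist_force: [0.8, -0.7, -0.2]
finger_gap: 94.1
```

apply_moves --plan '[0,0,0,0,-0.035,-0.042,100,0,0,0,0,-0.035,-0.042,100,0,0,0,0,-0.035,-0.042,100,0,0,0,0,-0.035,-0.042,100,0,0,0,0,0,0,100]'

```text
clock: 1.4
eef_pos: [481.1, -288.6, 294.8]
eef_rot: [-0.937, 1.57, 2.209]
wrist_force: [-0.6, -0.0, -0.1]
finger_gap: 93.6
```

Run:
```python
from m2 import *
w=shot('wrist','w1.png'); s=readout.read_state(); print(s['eef_pos'],rot(s['eef_rot']).round(3),s['qd'].round(3))
```

```text
[ 479.91104509 -289.91443266  294.92821888] [[-0.001  0.002 -1.   ]
 [ 0.    -1.    -0.002]
 [-1.    -0.     0.001]] [-0.049 -0.015  0.011 -0.004  0.    -0.017]
```

View pics/w1.png

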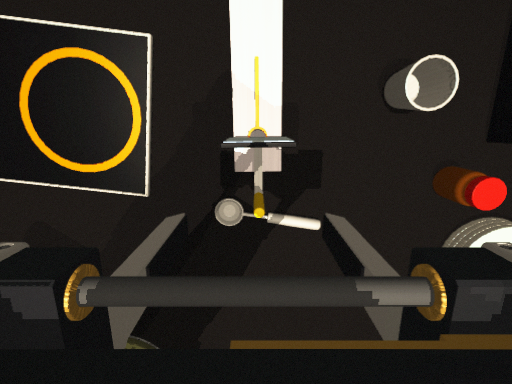

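The wrist view shows the orange ring near (80,110), the pointer running from (257,57) to (258,130), the mirror edge-on near (258,142) and the peg near (259,205). I'll use this view to refine the ring and the stand.

Run:
```python
from m2 import *
w=load('w1.png')
print(ring(w,(10,35,146,180)))
m=yel(w,(245,45,270,128)); v,u=np.nonzero(m); P=plane(w,np.c_[u,v],16);print('pointer',P.min(0),P.max(0),cv2.fitLine(P[:,:2].astype(np.float32),2,0,.01,.01).ravel())
m=yel(w,(245,45,275,138)); v,u=np.nonzero(m); k=v>124; print('hub',plane(w,[[u[k].min(),v[k].max()],[u[k].max(),v[k].max()]],20))
m=yel(w,(248,175,272,225)); v,u=np.nonzero(m); print('peg',u.min(),u.max(),v.min(),v.max(),plane(w,[u[v>v.max()-6].mean(),v.max()-4],156),plane(w,[u[v<v.min()+3].mean(),v.min()+2],81))
g=w['image'].min(2)>110
for r in (20,60,100):
    x=np.nonzero(g[r,200:310])[0]+200
    e=plane(w,[[x.min()-.5,r],[x.max()+.5,r]],12);print('plate row',r,x.min(),x.max(),e.round(1).tolist(),e.mean(0).round(1))
im=cv2.resize(w['image'][110:230,180:340],None,fx=5,fy=5,interpolation=cv2.INTER_CUBIC);cv2.imwrite('pics/wz.png',im[:,:,::-1])
```

```text
(array([564.20115017,  -5.4716026 ,  90.65456667]), np.float64(82.31616294062009), np.float64(98.202468568364), 3353)
pointer [ 542.95273794 -298.02796443   16.        ] [ 648.91750298 -286.6370817    16.        ] [ 9.9982226e-01  1.8853379e-02  5.9720746e+02 -2.9055682e+02]
hub [[ 527.13048477 -275.31216233   20.        ]
 [ 527.26539005 -307.85700292   20.        ]]
peg 253 264 192 217 [[ 443.44634157 -293.19968106  156.        ]] [[ 447.46974385 -293.07732103   81.        ]]
plate row 20 230 282 [[699.1, -249.3, 12.0], [699.4, -328.8, 12.0]] [ 699.3 -289.1   12. ]
plate row 60 231 282 [[643.9, -249.8, 12.0], [644.2, -330.5, 12.0]] [ 644.1 -290.2   12. ]
plate row 100 232 281 [[584.9, -250.4, 12.0], [585.2, -330.6, 12.0]] [ 585.1 -290.5   12. ]
```

View pics/wz.png

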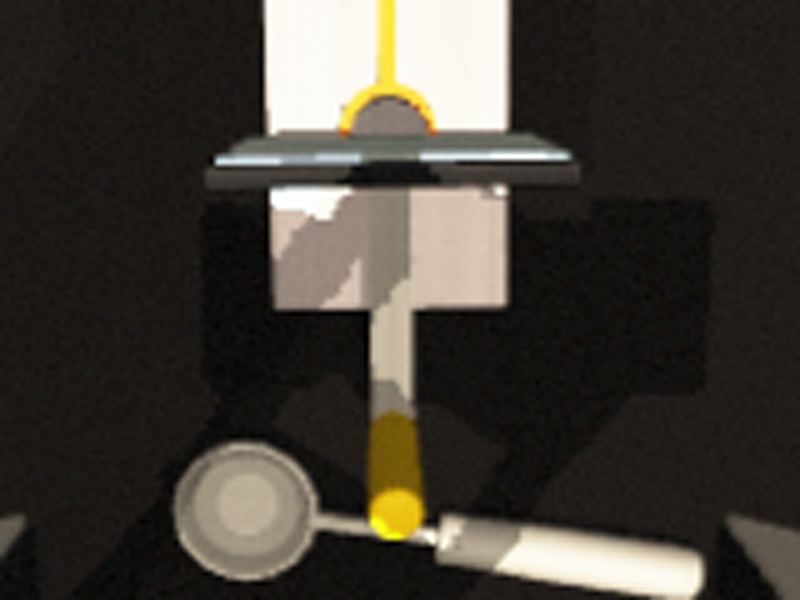

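Run:
```python
from m2 import *
w=load('w1.png')
print(plane(w,[259,212.6],156),plane(w,[[234.6,171.6],[281.6,171.6]],12))
print(plane(w,[[223,142.2],[294.5,142.2]],163)) # top front edge of mirror
```

```text
[[ 443.96144512 -293.4645354   156.        ]] [[ 468.51804167 -253.75176916   12.        ]
 [ 468.85205383 -334.0216291    12.        ]]
[[ 529.12354356 -252.39317392  163.        ]
 [ 529.45488824 -332.40809174  163.        ]]
```

apply_moves --plan '[0,0,0,0,-0.05,-0.008,100,0,0,0,0,-0.05,-0.008,100,0,0,0,0,-0.05,-0.008,100,0,0,0,0,-0.05,-0.008,100,0,0,0,0,-0.05,-0.008,100]'

```text
clock: 2.08
eef_pos: [518.9, -40.6, 295.6]
eef_rot: [2.192, 1.571, -0.951]
wrist_force: [0.5, -0.8, -0.6]
finger_gap: 94.2
```

apply_moves --plan '[0,0,0,0,-0.05,-0.008,100,0,0,0,0,-0.05,-0.008,100,0,0,0,0,-0.05,-0.008,100,0,0,0,0,-0.05,-0.008,100,0,0,0,0,0,0,100]'

```text
clock: 2.7
eef_pos: [551.3, 160.4, 294.9]
eef_rot: [0.074, 1.57, -3.065]
wrist_force: [-0.4, -0.7, -0.7]
finger_gap: 94.0
```

Run:
```python
from m2 import *
w=shot('wrist','w2.png'); s=readout.read_state(); print(s['eef_pos'],rot(s['eef_rot']).round(3),s['joints'].round(2))
w=load('w2.png')
for ce,st,_ in blobs(red(w),50): print(ce,st,plane(w,ce,117),plane(w,ce,132))
```

```text
[551.27567816 158.87182779 295.04379402] [[-0.001  0.001 -1.   ]
 [-0.    -1.    -0.001]
 [-1.     0.     0.001]] [ 0.22  0.31  1.31 -0.    1.53  1.79]
[187.72, 147.83] [174, 135, 29, 27, 618] [[588.69035125 247.36298328 117.        ]] [[590.09917056 243.73659761 132.        ]]
[133.11, 339.72] [124, 329, 18, 20, 212] [[292.65857772 349.05276346 117.        ]] [[306.52462156 341.14720055 132.        ]]
```

View pics/w2.png

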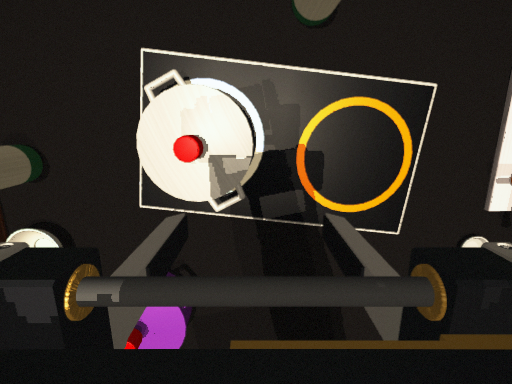

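The knob is near (188,148), at about (589, 246) in the world, which agrees with the top view.

apply_moves --plan '[0,0,0,0,-0.043,-0.019,100,0,0,0,0,-0.044,-0.019,100,0,0,0,0.05,0,0,100,0,0,0,0.05,0,0,100,0,0,0,0.04,0,0,100]' --force 20

```text
clock: 3.38
eef_pos: [589.3, 243.6, 153.6]
eef_rot: [0.559, 1.569, -2.585]
wrist_force: [0.6, -0.5, 0.1]
finger_gap: 94.1
```

Run:
```python
from m2 import *
w=shot('wrist','w3.png'); w=load('w3.png')
print(w['state']['eef_pos'])
for ce,st,_ in blobs(red(w),50): print(ce,st,plane(w,ce,117),plane(w,ce,132))
print(ring(w,(270,60,480,320)))
```

```text
[589.32515465 243.57573646 153.56386343]
[251.34, 211.95] [230, 188, 43, 48, 1577] [[587.51461425 246.80547801 117.        ]] [[592.58727646 246.62055978 132.        ]]
(array([555.38746599, -23.29471876, 106.38109688]), np.float64(88.08044433209751), np.float64(160.57470021548042), 2757)
```

View pics/w3.png

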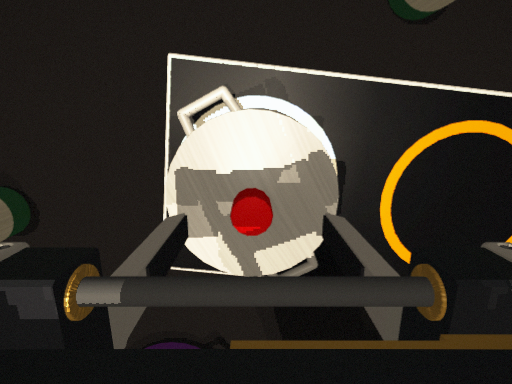

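apply_moves --plan '[0,0,0,0.025,0,0,100,0,0,0,0.025,0,0,100,0,0,0,0,0,0,40,0,0,0,0,0,0,40,0,0,0,0,0,0,0]' --force 20

```text
clock: 4.05
eef_pos: [589.9, 245.9, 107.0]
eef_rot: [-2.805, 1.569, 0.336]
wrist_force: [-0.2, 1.0, -0.1]
finger_gap: 67.3
```

apply_moves --plan '[0,0,0,0,0,0,0,0,0,0,0,0,0,0,0,0,0,0,0,0,0]'

```text
clock: 4.42
eef_pos: [589.3, 246.1, 105.5]
eef_rot: [-2.381, 1.571, 0.761]
wrist_force: [-0.0, 0.3, 0.8]
finger_gap: 37.6
```

apply_moves --plan '[0,0,0,0,0,0,0,0,0,0,0,0,0,0,0,0,0,0,0,0,0]'

```text
clock: 4.8
eef_pos: [589.3, 246.2, 105.5]
eef_rot: [-2.076, 1.571, 1.066]
wrist_force: [1.1, 2.9, 0.9]
finger_gap: 33.4
```

apply_moves --plan '[0,0,0,0,0.006,0.0005,0,0,0,0,0,0.012,0.001,0,0,0,0,0,0.016,0.0015,0,0,0,0,0,0.016,0.0017,0,0,0,0,0,0.016,0.0017,0]'

```text
clock: 5.42
eef_pos: [582.8, 178.6, 105.5]
eef_rot: [0.767, 1.571, -2.375]
wrist_force: [-0.1, 2.6, 0.6]
finger_gap: 33.2
```

Run:
```python
from m2 import *
w=shot('wrist','w4.png'); print(w.keys()); w=load('w4.png'); s=w['state']; print(s['eef_pos'],s['wrist_force'],s['moment'],s['finger_gap'])
```

```text
dict_keys(['image', 'fovy', 'cx', 'cy', 'D', 'T_tool_cam'])
[582.75427226 178.63449299 105.48499532] [-0.14725556  2.59592336  0.56199323] [ 0.55902568 -0.01720397 -0.04235478] 33.19829157506291
```

View pics/w4.png

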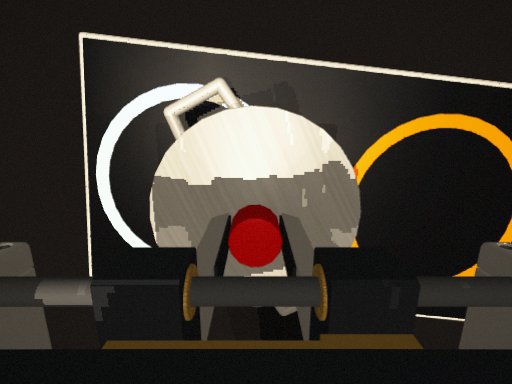

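The pan moves with the gripper and the wrist force is about 2.6 N. I'll keep sliding.

apply_moves --plan '[0,0,0,0,0.018,0.0018,0,0,0,0,0,0.018,0.0018,0,0,0,0,0,0.018,0.0018,0,0,0,0,0,0.018,0.0018,0,0,0,0,0,0.018,0.0018,0]'

```text
clock: 6.1
eef_pos: [573.7, 88.8, 105.5]
eef_rot: [-2.469, 1.571, 0.672]
wrist_force: [0.1, 3.4, 0.7]
finger_gap: 33.6
```

apply_moves --plan '[0,0,0,0,0.018,0.0018,0,0,0,0,0,0.018,0.0018,0,0,0,0,0,0.018,0.0018,0,0,0,0,0,0.018,0.0018,0,0,0,0,0,0.012,0.0012,0]'

```text
clock: 6.72
eef_pos: [565.3, 4.9, 105.5]
eef_rot: [-0.429, 1.571, 2.712]
wrist_force: [0.2, 3.2, 1.0]
finger_gap: 33.7
```

apply_moves --plan '[0,0,0,0,0.008,0.001,0,0,0,0,0,0.003,0,0,0,0,0,0,0,0,0,0,0,0,0,0,0,0,0,0,0,0,0,0,0]'

```text
clock: 7.35
eef_pos: [564.5, -5.1, 105.4]
eef_rot: [1.233, 1.57, -1.909]
wrist_force: [-0.5, -2.7, -0.4]
finger_gap: 33.8
```

Run:
```python
from m2 import *
shot('wrist','w5.png'); t=shot('top','t5.png'); w=load('w5.png'); s=w['state']; print(s['eef_pos'],s['wrist_force'],s['moment'],s['finger_gap'],s['joints'].round(2))
```

```text
[564.45260458  -5.05264446 105.36369552] [-0.46923189 -2.67434742 -0.36662177] [-0.54003186  0.06945192 -0.01296133] 33.82488585672442 [-0.07  0.43  1.59 -0.    1.12  1.5 ]
```

View pics/w5.png

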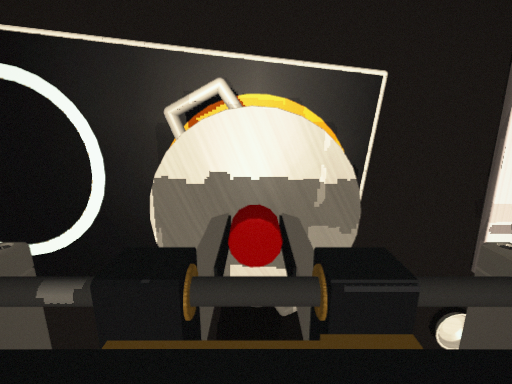

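The pan is at the target and level. I'll release it, lift off and look.

apply_moves --plan '[0,0,0,0,0,0,70,0,0,0,0,0,0,70,0,0,0,0,0,0,70,0,0,0,-0.02,0,0,70,0,0,0,-0.04,0,0,70]'

```text
clock: 8.07
eef_pos: [563.7, -4.8, 164.9]
eef_rot: [-0.114, 1.568, 3.028]
wrist_force: [1.0, 0.7, 0.1]
finger_gap: 65.8
```

apply_moves --plan '[0,0,0,-0.05,0,0,70,0,0,0,-0.05,0,0,70,0,0,0,-0.035,0.03,0.02,70,0,0,0,0,0.05,0.02,70,0,0,0,0,0,0,70]'

```text
clock: 8.7
eef_pos: [523.6, -87.1, 301.0]
eef_rot: [2.696, 1.57, -0.449]
wrist_force: [-0.4, 0.2, -0.2]
finger_gap: 65.6
```

Run:
```python
from m2 import *
shot('wrist','w6.png'); shot('top','t6.png'); shot('scene','s6.png'); w=load('w6.png'); s=w['state']; print(s['eef_pos'],s['wrist_force'],s['finger_gap'],s['clock'])
for ce,st,_ in blobs(red(w),50): print(ce,st,plane(w,ce,117),plane(w,ce,125))
for n,f in(('scene','s6.png'),('top','t6.png')):
  c=load(f)
  for ce,st,_ in blobs(red(c),20): print(n,ce,st,plane(c,ce,120))
```

```text
[523.62698655 -87.12434189 301.00272527] [-0.36752173  0.22539222 -0.24141505] 65.60469465963111 8.7
[190.75, 145.94] [178, 133, 27, 27, 567] [[563.67502454  -3.08586054 117.        ]] [[564.34842278  -4.92966137 125.        ]]
scene [287.96, 146.38] [285, 143, 7, 8, 45] [[291.95772906 349.72206061 120.        ]]
scene [273.84, 195.36] [270, 191, 8, 10, 67] [[564.73612614  -3.35750279 120.        ]]
scene [123.42, 257.58] [116, 252, 15, 13, 149] [[ 494.33871294 -639.28847334  120.        ]]
top [424.58, 212.34] [417, 205, 16, 15, 182] [[ 447.37969374 -616.76317117  120.        ]]
top [140.41, 265.97] [136, 262, 10, 9, 66] [[275.0780004  360.62613797 120.        ]]
```

View pics/w6.png

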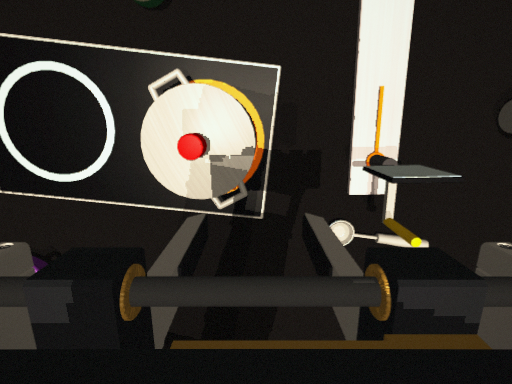

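The pan stands on the orange ring, with the knob at about (564, -4) against the ring at (564, -5.5). Next is the peg.

apply_moves --plan '[0,0,0,0,0.0515,0.02,70,0,0,0,0,0.0515,0.02,70,0,0,0,0,0.0515,0.02,70,0,0,0,0.04,0.0515,0.02,70,0,0,0,0.04,0,0,70]'

```text
clock: 9.48
eef_pos: [445.6, -288.3, 222.5]
eef_rot: [2.0, 1.571, -1.144]
wrist_force: [0.5, 0.1, 0.0]
finger_gap: 65.7
```

apply_moves --plan '[0,0,0,0.02,0,0,70,0,0,0,0,0,0,70]'

```text
clock: 9.72
eef_pos: [446.3, -285.6, 202.4]
eef_rot: [-0.68, 1.568, 2.463]
wrist_force: [-0.4, 0.5, 0.0]
finger_gap: 66.1
```

Run:
```python
from m2 import *
shot('wrist','w7.png'); w=load('w7.png'); s=w['state']; print(s['eef_pos'],s['wrist_force'],s['finger_gap'],s['clock'])
m=yel(w,(200,150,320,285))
for ce,st,_ in blobs(m,10): print(ce,st,plane(w,ce,156))
```

```text
[ 446.25841179 -285.57036838  202.40990596] [-0.38303464  0.54309806  0.00091282] 66.09370495816263 9.725
[263.19, 199.69] [256, 182, 16, 35, 414] [[ 452.09058126 -292.26192469  156.        ]]
```

View pics/w7.png

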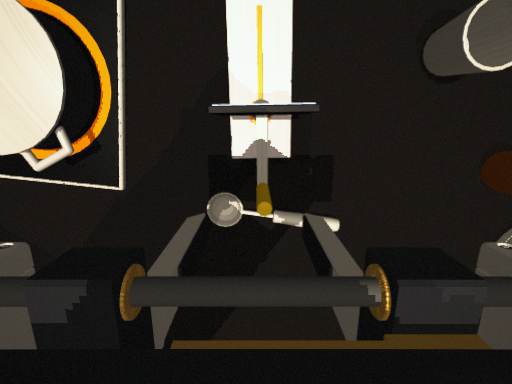

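Run:
```python
from m2 import *
w=load('w7.png')
m=yel(w,(200,150,320,285)); v,u=np.nonzero(m)
for r in range(v.min(),v.max()+1,2): print(r,u[v==r].min(),u[v==r].max(),end='; ')
f=w['image'].shape[0]/2/np.tan(np.radians(w['fovy'])/2); Rm,p=pose(w); print(p, f, 14*f/(p[2]-156))
print(plane(w,[[264.5,216-7],[264.5,216.5]],156))
im=cv2.resize(w['image'][170:230,220:310],None,fx=8,fy=8,interpolation=cv2.INTER_CUBIC);cv2.imwrite('pics/wz7.png',im[:,:,::-1])
```

```text
182 262 262; 184 258 266; 186 257 267; 188 257 267; 190 257 268; 192 257 268; 194 257 268; 196 257 269; 198 257 269; 200 257 270; 202 257 270; 204 257 270; 206 257 271; 208 257 271; 210 257 271; 212 258 270; 214 260 269; 216 264 264; [ 517.41688433 -285.22841285  380.85971636] 273.87926086888757 17.052007865931976
[[ 443.74118067 -293.4645569   156.        ]
 [ 436.90651109 -293.53275402  156.        ]]
```

View pics/wz7.png

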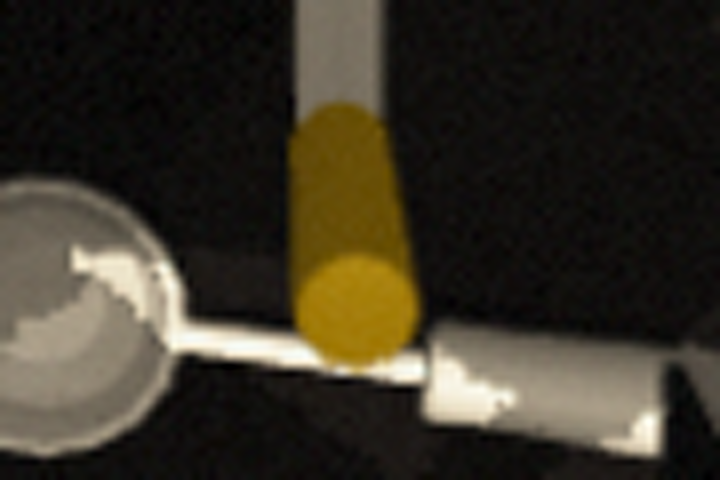

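The peg is at (443.5, -293.5), seen at about pixel (264.5,209), as expected. I'll align over it and descend.

apply_moves --plan '[0,0,0,0,0.008,0.003,70,0,0,0,0.03,0,0,70,0,0,0,0.03,0,0,70,0,0,0,0.025,0,0,70,0,0,0,0,0,0,70]'

```text
clock: 10.4
eef_pos: [442.8, -294.6, 118.3]
eef_rot: [-0.638, 1.569, 2.503]
wrist_force: [-0.1, -0.1, -0.1]
finger_gap: 66.1
```

apply_moves --plan '[0,0,0,0,0,0,0,0,0,0,0,0,0,0,0,0,0,0,0,0,0,0,0,0,0,0,0,0,0,0,0,0,0,0,0]' --force 20

```text
clock: 11.02
eef_pos: [443.1, -294.6, 118.9]
eef_rot: [2.546, 1.571, -0.595]
wrist_force: [-0.3, -0.3, 0.8]
finger_gap: 19.4
```

apply_moves --plan '[0,0,0,0,0,0,0,0,0,0,0,0,0,0,0,0,0,0,0,0,0]'

```text
clock: 11.4
eef_pos: [443.1, -294.6, 118.8]
eef_rot: [-0.503, 1.571, 2.638]
wrist_force: [0.0, 0.5, 1.0]
finger_gap: 13.6
```

The peg is gripped, with a 13.6 mm gap against its 14 mm. I'll follow the arc, turning the tool along with it.

apply_moves --plan '[-0.07,0,0,0,0.00594,-0.0002,0,-0.07,0,0,0,0.00594,-0.0002,0,-0.07,0,0,0,0.00594,-0.0002,0,-0.07,0,0,0,0.00594,-0.0002,0,-0.07,0,0,0,0.00594,-0.0002,0]'

```text
clock: 12.02
eef_pos: [448.9, -323.5, 118.8]
eef_rot: [-3.072, 1.569, 0.422]
wrist_force: [6.2, 4.3, -1.4]
finger_gap: 13.7
```

Run:
```python
from m2 import *
shot('wrist','w8.png'); s=load('w8.png')['state']; p=s['eef_pos']; Rm=rot(s['eef_rot']); print(p,s['wrist_force'],s['moment'],s['finger_gap'],s['clock'],Rm.round(3))
d=np.array([528,-292])-p[:2]; print(np.hypot(*d),np.arctan2(d[1],d[0])-.019)
```

```text
[ 448.90387192 -323.46133439  118.83745988] [ 6.23930948  4.32296112 -1.38649404] [ 0.79888383 -1.14066591 -0.05068308] 13.703371024161726 12.025 [[ 0.001  0.345 -0.939]
 [ 0.001 -0.939 -0.345]
 [-1.    -0.    -0.002]]
85.12351636814651 0.3595744907268458
```

View pics/w8.png

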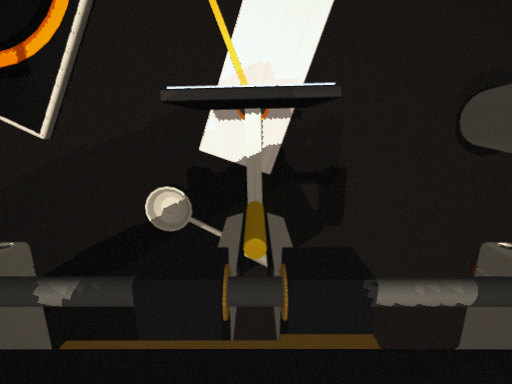

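apply_moves --plan '[-0.07,0,0,0,0.00594,-0.0004,0,-0.07,0,0,0,0.00594,-0.0004,0,-0.07,0,0,0,0.00594,-0.0004,0,-0.07,0,0,0,0.00594,-0.0004,0,-0.07,0,0,0,0.00594,-0.0004,0]'

```text
clock: 12.7
eef_pos: [464.2, -348.4, 118.8]
eef_rot: [-2.499, 1.57, 1.345]
wrist_force: [1.0, 5.6, 2.4]
finger_gap: 13.4
```

apply_moves --plan '[0,0,0,0,0,0,0,0,0,0,0,0,0,0]'

```text
clock: 12.95
eef_pos: [464.1, -348.3, 118.8]
eef_rot: [-2.52, 1.57, 1.321]
wrist_force: [0.9, 5.5, 3.1]
finger_gap: 13.4
```

Run:
```python
from m2 import *
shot('wrist','w9.png');shot('scene','s9.png');shot('top','t9.png'); s=load('w9.png')['state']; p=s['eef_pos']; Rm=rot(s['eef_rot']); print(p,s['wrist_force'],s['moment'],s['finger_gap'],s['clock'],Rm.round(3))
d=np.array([528,-292])-p[:2]; print(np.hypot(*d),np.arctan2(d[1],d[0])-.019)
c=load('s9.png')['image'];im=cv2.resize(c[170:300,170:340],None,fx=4.5,fy=4.5,interpolation=cv2.INTER_CUBIC);cv2.imwrite('pics/sz9.png',im[:,:,::-1])
```

```text
[ 464.09389322 -348.29824644  118.84675838] [0.93981151 5.45445667 3.07341428] [ 0.8928146  -0.21794283 -0.07483497] 13.44713540814425 12.95 [[ 0.     0.644 -0.765]
 [ 0.001 -0.765 -0.644]
 [-1.    -0.001 -0.001]]
85.16738245951227 0.7031914153374105
```

View pics/w9.png

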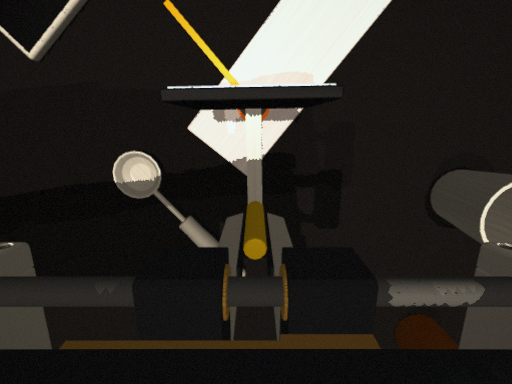

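View pics/sz9.png

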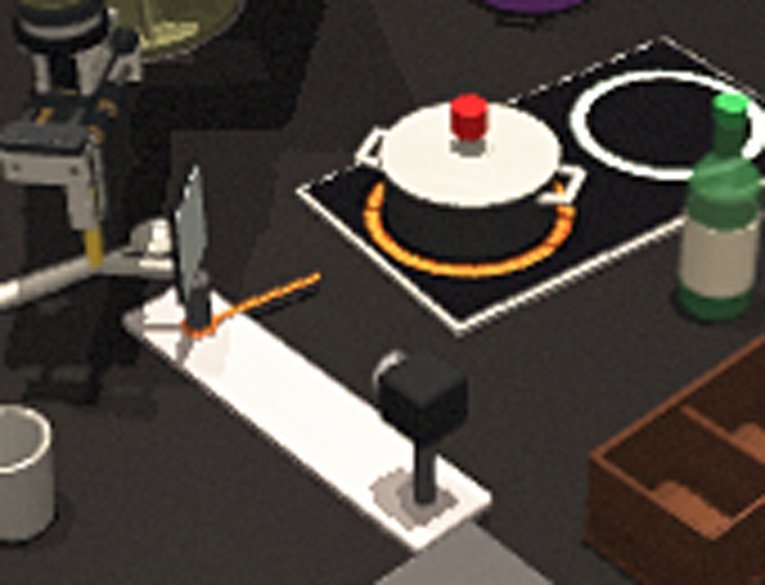

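View pics/t9.png

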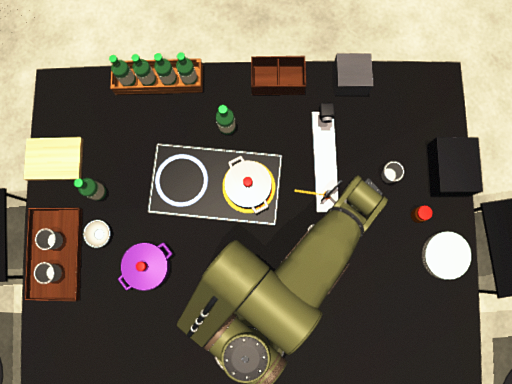

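The mirror is turned, the pointer visibly aims at the pan, and the pan sits inside the orange ring. I'll check the pointer numerically.

Run:
```python
from m2 import *
K0=np.array([564.2,-4.5])
t=load('t9.png');s=load('s9.png');w=load('w9.png')
for ce,st,_ in blobs(red(t),20): print('top red',ce,plane(t,ce,120)[0].round(1))
for ce,st,_ in blobs(red(s),20): print('scene red',ce,plane(s,ce,120)[0].round(1))
for n,c,box in(('top',t,(290,182,324,200)),('scene',s,(216,228,244,242)),('wrist',w,(150,0,232,80))):
    m=yel(c,box); v,u=np.nonzero(m); P=plane(c,np.c_[u,v],16)[:,:2]
    l=cv2.fitLine(P.astype(np.float32),cv2.DIST_HUBER,0,.01,.01).ravel(); d=l[:2]*np.sign(l[1]); o=l[2:]
    e=K0-o; x=e@d; print(n,len(u),'dir',np.arctan2(d[1],d[0]),'lateral miss of knob',d[0]*e[1]-d[1]*e[0],'tip',P[np.argmax(P@d)], 'axis->line miss',d[0]*(-292-o[1])-d[1]*(528-o[0]))
    dd=np.array([528,-292]);a=np.arctan2(d[1],d[0]);q=K0-dd;print('  using axis: y=',np.cos(a)*q[1]-np.sin(a)*q[0])
print(ring(t,(215,155,282,217)))
```

```text
top red [247.51, 181.09] [563.7  -6.4 120. ]
top red [424.61, 212.34] [ 447.4 -616.9  120. ]
top red [140.41, 265.97] [275.1 360.6 120. ]
scene red [287.89, 146.41] [292.  349.2 120. ]
scene red [273.84, 195.36] [564.7  -3.4 120. ]
scene red [123.42, 257.58] [ 494.3 -639.3  120. ]
top 84 dir 1.4044592 lateral miss of knob 11.503661498100566 tip [ 551.02595192 -172.86290594] axis->line miss -0.39767075
  using axis: y= 11.901332263648463
scene 59 dir 1.426833 lateral miss of knob 5.695601435676647 tip [ 541.02935762 -168.07511169] axis->line miss 0.27449226
  using axis: y= 5.4211056128143795
wrist 782 dir 1.4194942 lateral miss of knob 8.285260382702564 tip [ 544.9137488 -171.8102862] axis->line miss 0.73810005
  using axis: y= 7.547159968316507
(array([568.42629379,  -4.90800437,  93.38867218]), np.float64(84.29234111732883), np.float64(104.19201553395149), 423)
```

The knob lies about 8 mm left of the line, well inside 35 mm. I'll make a small correction, let it settle and check again.

apply_moves --plan '[-0.014,0,0,0,0.0012,0,0,0,0,0,0,0,0,0,0,0,0,0,0,0,0,0,0,0,0,0,0,0]'

```text
clock: 13.6
eef_pos: [464.9, -349.1, 118.8]
eef_rot: [-2.475, 1.57, 1.38]
wrist_force: [1.0, 5.1, 1.9]
finger_gap: 13.5
```

Run:
```python
from m2 import *
shot('wrist','w10.png');shot('scene','s10.png');shot('top','t10.png')
K0=np.array([564.2,-4.5]); w=load('w10.png');s=load('s10.png');t=load('t10.png')
for n,c,box in(('top',t,(290,182,324,200)),('scene',s,(216,228,244,242)),('wrist',w,(150,0,232,80))):
    m=yel(c,box); v,u=np.nonzero(m); P=plane(c,np.c_[u,v],16)[:,:2]
    l=cv2.fitLine(P.astype(np.float32),cv2.DIST_HUBER,0,.01,.01).ravel(); d=l[:2]*np.sign(l[1]); e=K0-l[2:]
    print(n,'miss',d[0]*e[1]-d[1]*e[0])
a=readout.read_state();print(a['clock'],a['qd'].round(4),a['wrist_force'],a['finger_gap'])
t0=load('top0.png')
def cen(c,box):
    x0,y0,x1,y1=box;h=c['image'][y0:y1,x0:x1].max(2)>90;v,u=np.nonzero(h);return u.mean().round(1),v.mean().round(1)
for n,b in dict(a=(212,100,240,138),b=(70,175,108,205),cup=(380,158,408,186),dish=(80,216,114,250),jar=(412,200,436,224)).items(): print(n,cen(t0,b),cen(t,b))
x=plane(w,[[136,174]],8);y=plane(load('w1.png'),[[229,211]],8);print('spoon bowl',x,y)
```

```text
top miss 3.2302975877478275
scene miss -4.50556358052404
wrist miss 0.49555551769540074
13.75 [-0.0004  0.001  -0.0004  0.0011  0.0016  0.001 ] [1.81863925 4.72365527 3.30299487] 13.327719359176838
a (np.float64(12.6), np.float64(18.7)) (np.float64(12.7), np.float64(18.7))
b (np.float64(17.2), np.float64(11.4)) (np.float64(17.2), np.float64(11.4))
cup (np.float64(13.4), np.float64(13.0)) (np.float64(13.3), np.float64(13.0))
dish (np.float64(16.3), np.float64(17.4)) (np.float64(16.3), np.float64(17.5))
jar (np.float64(11.4), np.float64(12.7)) (np.float64(11.4), np.float64(12.8))
spoon bowl [[ 393.67221023 -242.00365628    8.        ]] [[ 396.39570005 -242.46800227    8.        ]]
```

The line passes within 5 mm of the knob in all three cameras, and everything is still.

```bash
python3 -c "
from cell import ticket; print(ticket.sign_off())"
```

```text
the job is handed in; nothing more can be done
None
```

I slid the pan by its knob from the white ring to the orange ring, then gripped the mirror's peg, turned it about 0.72 rad and handed the job in at 13.75 s while still holding it. The hand-in gave no verdict.

**Pan:** After release, the wrist camera put the knob about 1 mm from the ring's centre, and the other two cameras put it within about 2.5 mm. While the pan was gripped, the tool height stayed within 0.2 mm, so there was no sign of lifting.

**Mirror:** The pointer's line passes 3.2 mm (top camera), -4.5 mm (scene) and 0.5 mm (wrist) from the knob, against the 35 mm allowed. The arm was still and the fingers were holding the peg, with a 13.3 mm gap and about 6 N at the wrist. I did not measure the finger force on the peg itself.

**Bottles and tableware:** The bottles, cup, dish and jar had not moved in the top view. The spoon's bowl was within 3 mm of its first measured spot, which is about the limit of the measurement.

**Checks that disagreed:**
- **Mirror axis:** my first estimate from the top camera was about 6 mm off the wrist camera's, probably because the peg's bar ran into the plate outline. I used the wrist value.
- **Ring refit:** a last fit of the ring from the top camera came out 4 mm off in x and 2.6 mm too large in radius, because the pan then hid part of it. I kept the earlier fit.

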